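# Lift the varnished stand base out of the vise with a spatula

### The arm

A 6-joint arm with a two-finger parallel gripper is mounted at the origin on the work surface. World frame = base frame: x ahead of the robot, y to its left, z up, the work surface at z = 0. Lengths are in m, angles in degrees, forces in N, time in s.
With the tool pointing down it reaches from about 0.325 to 0.775 m from the base axis. Payload 5.5 kg.
Tool frame: the origin (TCP) lies at the centre of the arm's flange, where the gripper is bolted on; the fingertips stand 182 mm ahead of it and the grasp point (between the pads) lies 163 mm ahead of it; z points along the fingers, y is the direction in which the jaws open and shut (so a half turn about z gives the same grasp; the last joint's range is limited). The gripper opens to 88 mm and grips with 3 to 60 N. Pads are 20 mm wide; open, the fingers measure 115 mm over their backs; the gripper's body (75 mm by 178 mm) begins 61 mm behind the grasp point.
Start: joints at [69.173, 5.22, 70.514, -0, 104.267, -3.249], TCP at [0.181, 0.572, 0.405] pointing down, gripper open.
Joint ranges: [-164.24, 164.24], [-49.07, 125.15], [9.68, 141.18], [-86.29, 266.29], [3.28, 154.24], [-151.56, 151.56]. Speed limits (degrees/s): [147.25, 147.25, 172.46, 180, 180, 180].

### API

Orientations are given as [roll, pitch, yaw] about the fixed x, y, z axes, in that order (R = Rz(yaw) Ry(pitch) Rx(roll)).
In Python, from station import r gives the robot as it stands. The module is installed in compiled form; this text tells all that it offers. Calls block until the motion is done:
- r.reach(position, orientation): joint-space move of the TCP to a pose.
- r.servo_line(position, rotation=None, speed=0.15): straight line of the TCP; rotation=None keeps the orientation; speed is the mean speed in m/s.
- r.move_joints(angles): joint-space move.
- r.let_go() and r.grab(squeeze=None): open the fingers fully, or close them until they stop; squeeze is the grip in N (None keeps the last).
- r.wait(seconds).
- r.inverse_kinematics(position, orientation): joint angles nearest the present ones, or None.
- r.sense(): the state.
- r.snapshot(name): name is "side" or "top"; returns a dict with "frame" (384x512x3 uint8, red, green, blue), "fx", "fy", "cx", "cy" (pixels), "R" (3x3) and "t" (3): a world point X has camera coordinates R X + t. Camera axes: x right, y down, z forward; pixel columns grow to the right and rows downward; lengths in m; the calibration is good to about 2 mm. A picture is of the moment at which its call begins. There is no depth.
A pose or a line that the arm cannot do raises r.IKError and nothing moves.
- r.hand_in(): hands the job in, once; it reports no verdict.
The state is a dict: "clock": time; "joints": joint angles; "joint_vel": joint speeds; "joint_torque": joint torques, N m; "tcp_pos": TCP position; "orientation": TCP orientation; "contact_force": force on the tool from outside, world axes, zero at the start; "torque": the same for the moment, N m; "opening": finger opening in m.
Only numpy, scipy, OpenCV 4.12 (cv2) and the standard library are available. Lean on these libraries where they do the work, as an engineer would, in place of code of your own. Each camera call takes 0.05 s, during which the arm holds its last target. There are 200 camera calls.

### The job

Slide the vise's jaw wide open, then slide the spatula under the freshly varnished maple plate, lift it out on the blade and set it down, still on the blade, centred and square across the two rails of the wooden drying rack. Draw the spatula out and lay it level on the shelf, clear of the plate, leaving the jaw open. Never touch the plate with the fingers or tip it, and leave the other things where they are.

Things in the scene. Friction and masses are not known exactly. Their poses are not given: they have to be found in the camera images.
- plate: Flat rectangular maple base plate of a kendama stand, 90 x 110 x 12 mm (its x, y, z), freshly varnished; two round dark spots 28 mm across on its top. Starts lying in the vise. Origin: centre of its underside; z up. Weighs about 90 g.
- spatula: Lifting spatula (turner) lying level on the shelf, 212 mm long, 240 g: flat steel blade 95 (x) x 56 (y) x 3 mm, a neck rising from its rear edge, a dark wood handle, and a foot under the handle's tail that keeps it level. Origin: centre of the blade's underside; x points along the blade to its tip, z up.
- spatula_grip (a point): Grip point in the middle of the spatula's handle, 40 mm above the blade's underside and 90 mm behind the blade's centre. The handle is straight along x, 22 mm wide (y), 24 mm high (28 to 52 mm above the blade's underside), from 65 to 165 mm behind the blade's centre.
- vise: Low steel vise fixed on the shelf. Origin: underside, below the centre of its seat; x runs along its channel (open at both ends, robot on the -x side), z up. Base plate 8 mm thick, x -50 to 50 mm, y -150 to 85 mm. Fixed jaw at y = 56.5 to 81.5 mm, 50 mm high, no lip. Sliding jaw on the -y side.
- vise_seat (a point): Centre of the vise's seat, 30 mm above the shelf; axes as the vise. The plate lies on two bars along x, 90 mm long, 10 mm wide, at y = -45 and +45 mm, tops 30 mm above the shelf; its x is along the vise's x. Under it a free channel along x, 80 mm wide between the bars, from 8 to 30 mm above the shelf.
- jaw (a joint): Position of the vise's sliding jaw, m: near 0 closed, 0.030 fully open; it slides to the vise's -y and stays where it is left (about 2 N). A lip on the jaw, 45 to 52 mm above the shelf, overhangs the plate's edge by up to 10 mm when closed.
- jaw_post (a point): Centre of the top of the upright steel post on the sliding jaw, 100 mm above the shelf (moves with the jaw; axes as the vise). The post is 50 mm (x) x 16 mm (y) and rises 50 mm above the jaw: pinch it across its 16 mm or push it.
- rack: Wooden drying rack fixed on the shelf. Origin: underside centre; x along its rails (the robot is on the -x side), z up. Base 100 x 130 mm, 8 mm thick; two rails along x, 110 mm long, 10 mm wide, at y = -45 and +45 mm, tops 30 mm above the shelf, 80 mm free between them. Starts empty.
- rack_seat (a point): Centre of the rack at the height of the tops of its rails (30 mm above the shelf); axes as the rack.
- bowl: Bystander: glazed bowl, 140 mm across, 55 mm high, with the red ball in it. Origin: centre of its underside.
- spike: Bystander: maple replacement spike standing upright on its 38 mm foot, 110 mm tall. Origin: centre of its underside.
- awl: Bystander: steel awl lying on the shelf, handle 85 x 26 x 26 mm with a thin 70 mm point. Origin: on the shelf below the handle, 30 mm from the handle's middle towards the point.
- varnish: Bystander: closed varnish jar, 70 mm across, 85 mm high. Origin: centre of its underside.
- glue: Bystander: glue bottle, 52 mm across, 120 mm high. Origin: centre of its underside.
- mug: Bystander: white mug, 76 mm across, 85 mm high. Origin: centre of its underside.
- red_ball_center (a point): Bystander: centre of the red ball, 60 mm across, that lies in the bowl.
There are look-alikes about, which are no part of the job. Leave any red or turquoise look-alike of the spatula alone. Of the things like the rack, leave any that is yellow; of the rest the smaller one is meant.

How it is judged:
By the outcome, as a careful person would: the job done as asked, in the order asked, and still so for the second after the job is handed in, with the robot touching nothing.
It also fails if it takes over 72 s, if anything falls off the work surface, if the arm or the gripper's body presses on something with over 40 N, if the wrist force passes 120 N, or if a joint passes its speed limit or range.

## Working session

There is one attempt and no reset: what is moved stays moved. The work goes in short steps, each a Python script; the robot and the scene stay as the last script left them, time stands still between calls to the robot, and variables do not carry over. Pictures are saved under pics/ and viewed, about 8 in all and at most 12, crops included, and the job is handed in when it is done.

```bash
mkdir -p pics
python3 - <<'E'
from station import r
import cv2,pickle
for n in("top","side"):
    s=r.snapshot(n);pickle.dump(s,open(f"{n}0.pkl","wb"))
    cv2.imwrite(f"pics/{n}0.png",cv2.resize(s["frame"][:,:,::-1],(800,600),interpolation=cv2.INTER_CUBIC))
    print(n,s["fx"],s["fy"],s["cx"],s["cy"],s["R"],s["t"])
print(r.sense())
E
```

```text
top 363.77105972126725 363.77105972126725 257.635124815542 186.76899232225486 [[ 0.02495835 -0.99968524  0.00255001]
 [-0.987063   -0.02504718 -0.15836435]
 [ 0.15837837  0.0014355  -0.98737745]] [-0.00884099  0.49728391  1.23382146]
side 445.38094032410567 445.38094032410567 255.02935257622616 191.34149828123532 [[ 0.93356875 -0.35771065  0.02219204]
 [-0.17003698 -0.49657603 -0.85117547]
 [ 0.31549457  0.79085735 -0.5244119 ]] [-0.47510106  0.15985678  1.36117674]
{'clock': 0.1, 'joints': array([ 6.91728781e+01,  5.25812178e+00,  7.05750421e+01, -1.23996663e-03,
        1.04267080e+02, -3.25030722e+00]), 'joint_vel': array([-0.0082047 , -0.04757876, -0.14854258,  0.03031516,  0.04376104,
        0.06513778]), 'joint_torque': array([ 2.72878162e-03, -4.47857702e+01, -4.07566094e+01,  7.00404821e-02,
        2.84946535e-02, -1.27522267e-04]), 'tcp_pos': array([0.18122879, 0.57202545, 0.4036261 ]), 'orientation': array([-1.79899849e+02, -4.48332917e-03,  1.62422877e+02]), 'contact_force': array([ 0.25927576, -0.77582457,  0.43992294]), 'torque': array([-0.03845325, -0.00277994,  0.01258842]), 'opening': 0.08779444012701704}
```

View pics/top0.png

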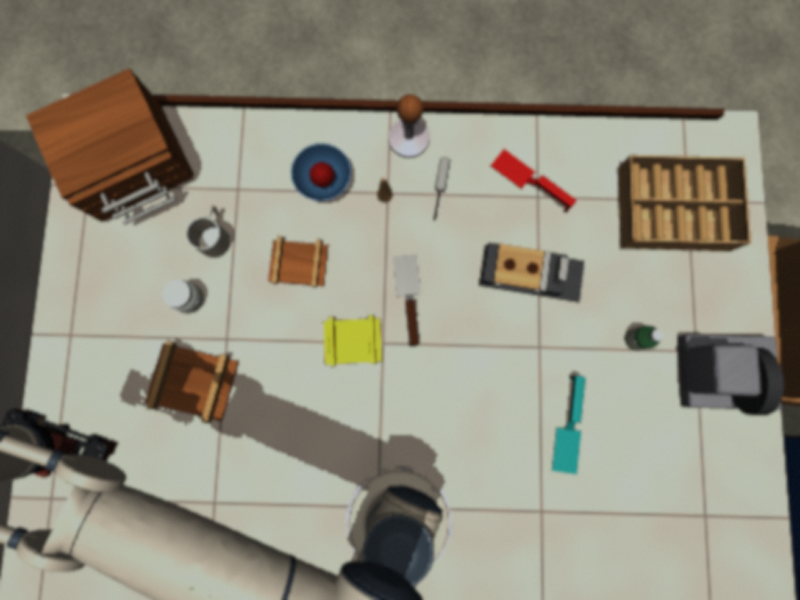

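View pics/side0.png

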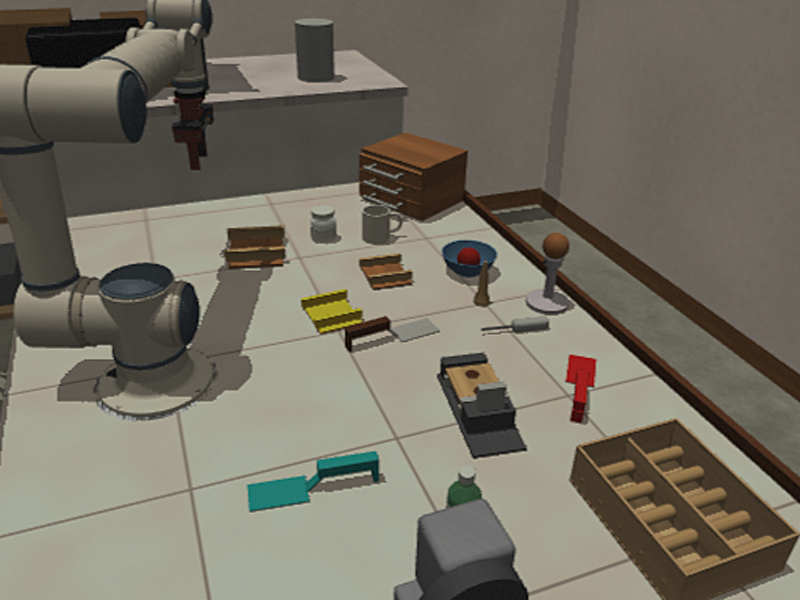

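Top view (800x600 pixels):
- **Rack-like things:** a brown one at (298,262), a visibly larger brown one at (192,382), and a yellow one at (352,340). The meant rack is the smaller brown one at (298,262).
- **Spatula-like things:** a steel one with a dark wood handle at (408,300), a red one at (533,180), and a turquoise one at (570,425). The meant spatula is the steel one with the dark handle.
- **Vise:** at (530,272), with its post at about (563,268).

I'll confirm these in one enlarged crop.

```bash
cat > h.py <<'E'
import numpy as np,cv2,pickle
def ray(s,u,v,z):
    R=np.array(s["R"]);t=np.array(s["t"]);c=-R.T@t
    d=R.T@np.array([(u-s["cx"])/s["fx"],(v-s["cy"])/s["fy"],1.0])
    return (c+d*(z-c[2])/d[2])
def pix(s,X):
    p=np.array(s["R"])@np.array(X)+np.array(s["t"]);return s["fx"]*p[0]/p[2]+s["cx"],s["fy"]*p[1]/p[2]+s["cy"]
def crop(s,x0,x1,y0,y1,k,fn):
    cv2.imwrite(fn,cv2.resize(np.ascontiguousarray(s["frame"][y0:y1,x0:x1,::-1]),None,fx=k,fy=k,interpolation=cv2.INTER_CUBIC))
E
python3 - <<'E'
from h import *
s=pickle.load(open("top0.pkl","rb"))
crop(s,165,265,145,225,8,"pics/c1.png") # rack+spatula
crop(s,300,380,145,205,8,"pics/c2.png")
a=cv2.imread("pics/c1.png");b=cv2.imread("pics/c2.png")
# stack at 6x/6x
a=cv2.resize(a,(500,400));b=cv2.resize(b,(300,225))
o=np.zeros((400,800,3),np.uint8);o[:,:500]=a;o[:225,500:]=b
cv2.imwrite("pics/c.png",o)
hsv=cv2.cvtColor(s["frame"],cv2.COLOR_RGB2HSV)
for n,(x,y) in dict(rail=(177,167),base=(190,168),handle=(264,205),blade=(260,177),plate=(342,171),spot=(326,169),post=(361,171),lip=(350,172)).items(): print(n,hsv[y,x])
E
```

```text
rail [ 17 138 157]
base [ 12 176 146]
handle [  9 174  66]
blade [ 27  14 168]
plate [ 10 178  63]
spot [ 10 179  60]
post [ 26  13 161]
lip [ 30   9 146]
```

View pics/c.png

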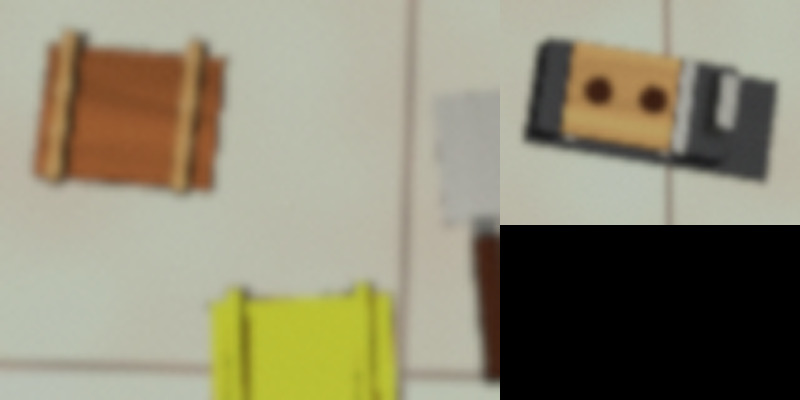

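The crop confirms the choices. The smaller brown rack has its two rails at crop (68,108) and (190,115). The steel spatula is at (470,160), with its dark handle below. The vise shows the plate with two spots at (598,92) and (653,98), the light lip at (686,105) and the post top at (728,98).

```bash
cat >> h.py <<'E'
def blobs(s,lo,hi,roi,amin=8,k=6):
    x0,x1,y0,y1=roi
    im=cv2.resize(np.ascontiguousarray(s["frame"][y0:y1,x0:x1]),None,fx=k,fy=k,interpolation=cv2.INTER_CUBIC)
    m=cv2.inRange(cv2.cvtColor(im,cv2.COLOR_RGB2HSV),lo,hi)
    cs,_=cv2.findContours(m,cv2.RETR_EXTERNAL,cv2.CHAIN_APPROX_NONE)
    # pixel coordinates of resized -> original: (u+.5)/k-.5
    return [((c[:,0]+.5)/k-.5+[x0,y0]) for c in sorted(cs,key=cv2.contourArea,reverse=True) if cv2.contourArea(c)>amin*k*k]
def rect(s,c,z):
    w=np.array([ray(s,u,v,z)[:2] for u,v in c]).astype(np.float32)
    (cx,cy),_,_=rr=cv2.minAreaRect(w)
    b=cv2.boxPoints(rr);e1=b[1]-b[0];e2=b[2]-b[1]
    out=[]
    for e in(e1,e2):
        a=np.degrees(np.arctan2(e[1],e[0]));a=(a+90)%180-90
        out.append((round(float(np.linalg.norm(e)),4),round(float(a),1)))
    return np.round([cx,cy],4),out
E
python3 - <<'E'
from h import *
s=pickle.load(open("top0.pkl","rb"))
for n,lo,hi,roi,z in [("rails",(14,60,110),(24,160,255),(168,214,147,190),.03),("rackall",(5,100,90),(24,255,255),(168,214,147,190),.02),
  ("handle",(0,90,20),(20,255,110),(252,275,188,225),.052),("blade",(0,0,140),(60,22,182),(248,274,158,194),.003),
  ("plate",(10,70,110),(25,220,255),(310,352,150,190),.042),("spots",(0,90,20),(20,255,110),(312,350,158,182),.042),
  ("post",(0,0,110),(90,60,200),(353,366,160,182),.1),("lip",(0,0,110),(90,60,220),(345,352,155,190),.052)]:
    for c in blobs(s,lo,hi,roi): print(n,c.mean(0).round(1),rect(s,c,z))
E
```

```text
rails [189.8 167.8] (array([0.5642, 0.244 ]), [(0.1112, -3.2), (0.1307, 86.8)])
rackall [190.6 167.7] (array([0.5659, 0.2456]), [(0.1055, -3.2), (0.1271, 86.8)])
handle [263.4 206. ] (array([ 0.4293, -0.0179]), [(0.018, -83.0), (0.0969, 7.0)])
blade [261.4 175.6] (array([ 0.5415, -0.0057]), [(0.0625, -83.1), (0.1084, 6.9)])
plate [332.  170.2] (array([ 0.5632, -0.2562]), [(0.0932, -8.1), (0.1051, 81.9)])
spots [325.8 168.8] (array([ 0.5674, -0.2346]), [(0.0236, -88.5), (0.024, 1.5)])
spots [340.5 171.3] (array([ 0.56  , -0.2863]), [(0.0234, -0.6), (0.0235, 89.4)])
post [359.9 166.5] (array([ 0.5564, -0.3368]), [(0.0437, -88.5), (0.0658, 1.5)])
lip [348.3 168.9] (array([ 0.5638, -0.3106]), [(0.1095, -0.7), (0.024, 89.3)])
```

Run:
```python
from h import *
s=pickle.load(open("top0.pkl","rb"))
for c in blobs(s,(0,0,115),(90,60,200),(354,366,159,181),3): print("post",c.mean(0),c.min(0),c.max(0),rect(s,c,.1))
for V in (150,140):
  for roi in ((174,182,148,186),(197,206,150,188)):
    for c in blobs(s,(13,60,110),(26,V,255),roi): print("rail",V,rect(s,c,.03))
print("post manual",ray(s,360.3,170.6,.1))
sd=pickle.load(open("side0.pkl","rb"))
print(pix(sd,ray(s,360.3,170.6,.1)))
```

```text
post [360.19385965 166.15175439] [353.58333333 158.58333333] [365.41666667 178.58333333] (array([ 0.5584, -0.3386]), [(0.0404, -88.5), (0.0687, 1.5)])
rail 150 (array([0.5669, 0.2907]), [(0.0277, -86.5), (0.1108, 3.5)])
rail 150 (array([0.5619, 0.2068]), [(0.0316, -87.3), (0.11, 2.7)])
rail 140 (array([0.5669, 0.2907]), [(0.0277, -86.5), (0.1108, 3.5)])
rail 140 (array([0.5619, 0.2068]), [(0.0316, -87.3), (0.11, 2.7)])
post manual [ 0.55140422 -0.33978761  0.1       ]
(np.float64(314.9909186053614), np.float64(246.2669232203894))
```

Run:
```python
from station import r
from h import *
a=np.radians(-8.1);y=np.array([-np.sin(a),np.cos(a),0])
p=np.array([.5514,-.3398,.251]);o=[180,0,-8.1]
print(r.inverse_kinematics(p+[0,0,.08],o))
r.reach(p+[0,0,.06],o)
r.servo_line(p)
r.grab(10); st=r.sense();print(st["opening"],st["tcp_pos"],st["contact_force"])
for d in (.015,.029,.033):
    r.servo_line(p-y*d,speed=.05);st=r.sense();print(d,st["tcp_pos"],st["contact_force"],st["opening"])
r.let_go()
r.servo_line(p-y*.031+[0,0,.06],speed=.25)
h=[.4541,-.0149,.40];r.reach(h,[180,0,6.9])
for n in("top","side"):
    s=r.snapshot(n);pickle.dump(s,open(f"{n}1.pkl","wb"))
crop(s,250,350,215,300,7,"pics/v1.png");print(r.sense()["clock"])
s=pickle.load(open("top1.pkl","rb"))
for n,lo,hi,z in [("plate",(10,70,110),(25,220,255),.042),("spots",(0,90,20),(20,255,110),.042)]:
    for c in blobs(s,lo,hi,(310,356,148,192)): print(n,c.mean(0).round(1),rect(s,c,z))
```

```text
[-3.46525019e+01  1.24628929e+01  6.99869226e+01 -2.54444375e-14
  9.75501845e+01  6.34474981e+01]
0.016007097826277395 [ 0.55138478 -0.33984549  0.25096297] [ 1.06010505 -0.03607579 -0.63026841]
0.015 [ 0.54906621 -0.35560112  0.2509641 ] [ 0.5535359  -1.52120448 -0.9857096 ] 0.015976979848520638
0.029 [ 0.54725339 -0.36877014  0.25094895] [-0.0625723   0.85747308  0.37942434] 0.01582563520656247
0.033 [ 0.54734768 -0.369964    0.2508357 ] [-1.07447095 14.7972963   2.82549604] 0.01639303013622464
9.3917
plate [332.9 170.4] (array([ 0.5626, -0.2602]), [(0.0936, -8.4), (0.1131, 81.6)])
spots [325.8 168.8] (array([ 0.5674, -0.2347]), [(0.0241, -0.2), (0.0235, 89.8)])
spots [340.5 171.3] (array([ 0.56  , -0.2863]), [(0.0234, -0.6), (0.0235, 89.4)])
```

View pics/v1.png

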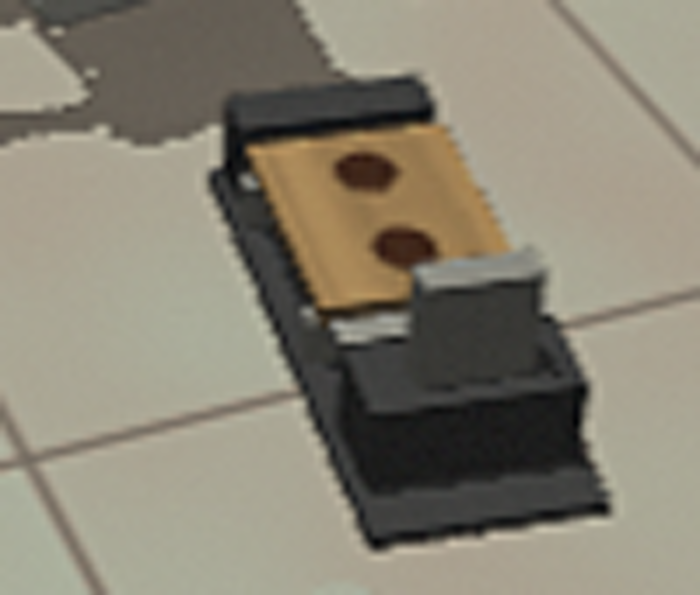

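The jaw is against its stop: the reaction rose to 15 N at the end of travel. The picture shows the post back at (480,265) and the plate undisturbed at (380,215), free of the lip. Next I pick up the spatula and check how it sits in the grip.

Run:
```python
from station import r
from h import *
p=np.array([.4535,-.0157,.203]);o=[180,0,6.9]
r.servo_line(p+[0,0,.05],o,.25); r.servo_line(p,speed=.1)
r.grab(55); st=r.sense();print(st["opening"],st["contact_force"],st["torque"])
r.servo_line(p+[0,0,.10],speed=.12)
for n in("top","side"):
    s=r.snapshot(n);pickle.dump(s,open(f"{n}2.pkl","wb"))
st=r.sense();print(st["tcp_pos"],st["contact_force"],st["torque"],st["clock"])
b=cv2.imread("pics/x.png")
crop(s,190,310,150,250,6,"pics/s2.png")
t=pickle.load(open("top2.pkl","rb"));crop(t,230,295,145,225,6,"pics/t2.png")
A=cv2.imread("pics/s2.png")[:,:,:];B=cv2.imread("pics/t2.png")
A=cv2.resize(A,(480,400));B=cv2.resize(B,(320,394));o=np.zeros((400,800,3),np.uint8);o[:,:480]=A;o[:394,480:]=B;cv2.imwrite("pics/g2.png",o)
x=np.array([np.cos(np.radians(6.9)),np.sin(np.radians(6.9)),0])
g=np.array([.4535,-.0157,.10])
for c in blobs(t,(0,0,130),(180,18,255),(245,275,150,190)): print(rect(t,c,.103), (g+.09*x))
print("px expected rear/tip corners",[np.round(pix(t,g+(.09+q)*x+np.array([0,w,.003])),1) for q in(-.0475,.0475) for w in(-.028,.028)])
```

```text
0.021558322275467647 [-0.1842061   1.08342563  0.58483249] [ 0.14748859  0.18705917 -0.03804926]
[ 0.45329206 -0.01567536  0.30173275] [-0.266467   -0.25417769 -3.3089234 ] [-0.04813531  0.25562937 -0.04577455] 12.8917
(array([ 0.5276, -0.0079]), [(0.0208, -6.4), (0.0901, 83.6)]) [ 0.54284816 -0.00488768  0.1       ]
px expected rear/tip corners [array([270.4, 184.6]), array([253.5, 184.1]), array([267.5, 156.9]), array([250.9, 156.5])][ WARN:0@7.459] global loadsave.cpp:275 findDecoder imread_('pics/x.png'): can't open/read file: check file path/integrity
```

View pics/g2.png

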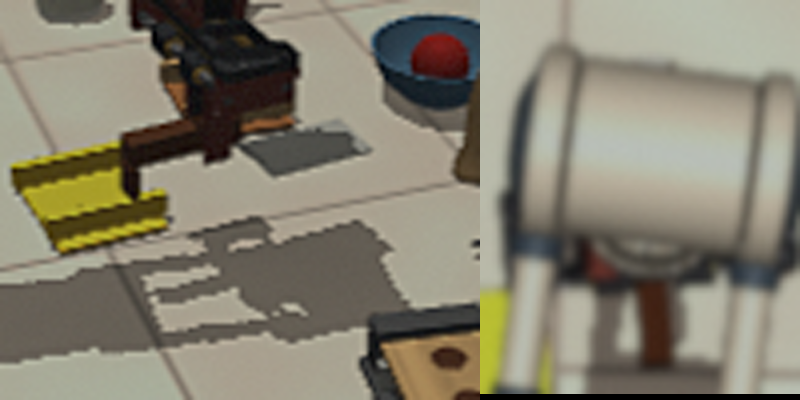

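The side view (crop at 4x, offset 190,150) shows the spatula in the grip, with blade corners at about (240,150), (275,177), (370,150) and (335,122). The arm hides the blade from the top camera. I'll compare the corners with a level prediction.

Run:
```python
from station import r
from h import *
s=pickle.load(open("side2.pkl","rb"))
a=np.radians(6.9);x=np.array([np.cos(a),np.sin(a),0]);y=np.array([-x[1],x[0],0])
for tilt in(0,3,6):
  t=np.radians(tilt);g=np.array([.4533,-.0157,.1387])
  xx=x*np.cos(t)-np.array([0,0,1])*np.sin(t);zz=x*np.sin(t)+np.array([0,0,1])*np.cos(t)
  f=lambda X,Y,Z:[round((q-o+.5)*4) for q,o in zip(pix(s,g+(X+.09)*xx+Y*y+(Z-.04)*zz),(190,150))]
  print(tilt,"rearL,rearR,tipR,tipL",[f(X,Y,.003) for X,Y in((-.0475,.028),(-.0475,-.028),(.0475,-.028),(.0475,.028))],"tail top",f(-.165,-.011,.052))
st=r.sense();print(st["tcp_pos"],st["orientation"],st["clock"])
```

```text
0 rearL,rearR,tipR,tipL [[239, 145], [270, 177], [372, 150], [338, 120]] tail top [127, 147]
3 rearL,rearR,tipR,tipL [[236, 147], [268, 180], [369, 158], [335, 127]] tail top [128, 143]
6 rearL,rearR,tipR,tipL [[234, 150], [266, 182], [366, 166], [332, 135]] tail top [129, 138]
[ 0.45329206 -0.01567536  0.30173275] [-1.79973540e+02  1.22553298e-01  6.90356720e+00] 12.8917
```

The spatula is level to within 1° and within about 1 mm of where I expected it. Now I slide it in under the plate and lift.

Run:
```python
from station import r
from h import *
a=np.radians(-8.2);x=np.array([np.cos(a),np.sin(a),0]);y=np.array([-x[1],x[0],0]);o=[180,0,-8.2]
P=np.array([.5632,-.2604,0]);Z=lambda z:np.array([0,0,z+.203])
G=lambda bx,z,by=0:P+x*(bx-.09)+y*by+Z(z)
r.reach(G(-.14,.10),o)
r.servo_line(G(-.14,.0185),speed=.12)
r.servo_line(G(-.004,.0185),speed=.09);r.wait(.2)
st=r.sense();print("in",st["tcp_pos"]-G(-.004,.0185),st["contact_force"],st["torque"])
r.servo_line(G(-.004,.033),speed=.025)
st=r.sense();print("up",st["tcp_pos"]-G(-.004,.033),st["contact_force"],st["torque"])
s=r.snapshot("side");pickle.dump(s,open("side3a.pkl","wb"))
r.servo_line(G(-.004,.050,-.003),speed=.04)
r.servo_line(G(-.004,.12,-.003),speed=.07);r.wait(.2)
st=r.sense();print("hi",st["tcp_pos"]-G(-.004,.12,-.003),st["contact_force"],st["torque"],st["orientation"],st["clock"])
for n in("top","side"):
    s=r.snapshot(n);pickle.dump(s,open(f"{n}3.pkl","wb"))
crop(s,250,370,180,270,6,"pics/s3.png")
```

```text
in [-1.92613726e-04 -7.98262903e-06  1.23812606e-04] [ 0.16012294  1.03519598 -1.76582006] [ 0.04159703  0.18211597 -0.02415571]
up [-5.84428870e-05  4.25923245e-05 -1.89144081e-04] [-0.2878314  -0.1333393  -2.71083351] [ 0.04503947  0.32912663 -0.01851504]
hi [-3.44955290e-05  1.85621932e-05 -5.17466017e-04] [-0.24405736 -1.34936948 -3.66695109] [ 0.03222253  0.35777138 -0.01036085] [-1.79980194e+02  4.47127367e-02 -8.20148890e+00] 19.2583
```

View pics/s3.png

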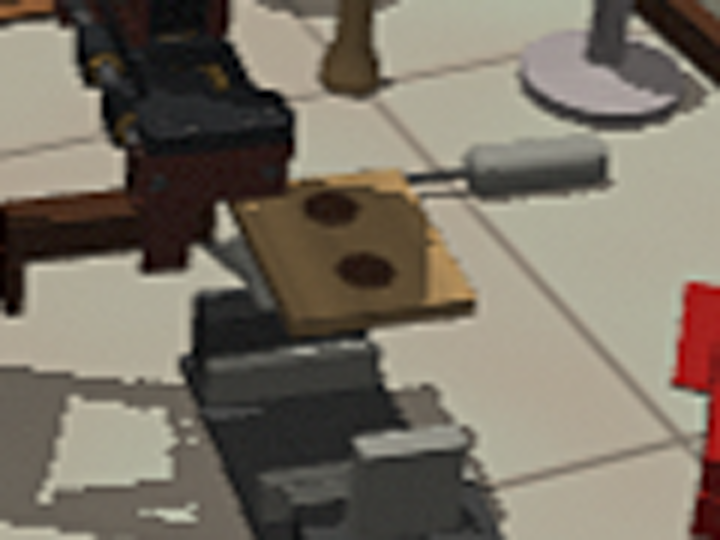

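The plate is level and riding on the blade at (350,255), clear of the vise. Before carrying it, I check its pose numerically and refine the rack's.

Run:
```python
from h import *
s=pickle.load(open("side3.pkl","rb"))
a=np.radians(-8.2);x=np.array([np.cos(a),np.sin(a),0]);y=np.array([-x[1],x[0],0])
C=np.array([.5632,-.2604,0])-y*.003
f=lambda X,Y,Z,tz=0:[round((q-o+.5)*6) for q,o in zip(pix(s,C+x*X+y*Y+[0,0,Z]),(250,180))]
print("exp plate rearR tipR tipL rearL",[f(X,Y,.1345) for X,Y in((-.045,-.055),(.045,-.055),(.045,.055),(-.045,.055))])
print("exp spots",[f(0,Y,.1345) for Y in(.026,-.026)])
for c in blobs(s,(0,90,15),(20,255,70),(295,320,205,232)): 
    u=c.mean(0);print("spot",(u-[250,180]+.5)*6)
t=pickle.load(open("top1.pkl","rb"))
L=[(178.5,151.5),(175.9,180.1),(203.5,152.9),(200.5,182.1)]
W=np.array([ray(t,*p,.03)[:2] for p in L]);print("manual",W.round(4),W.mean(0))
for S in(90,110):
  for roi in ((174,182,148,186),(196,206,150,188)):
    for c in blobs(t,(14,S,100),(24,165,255),roi)[:1]: print("rail",S,rect(t,c,.03))
  for c in blobs(t,(4,S,70),(26,255,255),(165,214,145,192))[:1]: print("all",S,rect(t,c,.02),rect(t,c,.008))
# side view of rack
sd=pickle.load(open("side1.pkl","rb"));R=W.mean(0);b=np.radians(-3.3);X=np.array([np.cos(b),np.sin(b)]);Y=np.array([-X[1],X[0]])
im=cv2.resize(np.ascontiguousarray(sd["frame"][155:195,220:270,::-1]),None,fx=9,fy=9,interpolation=cv2.INTER_CUBIC)
im2=cv2.resize(np.ascontiguousarray(t["frame"][145:190,165:215,::-1]),None,fx=8,fy=8,interpolation=cv2.INTER_CUBIC)
for I,k,S,ox,oy in((im,9,sd,220,155),(im2,8,t,165,145)):
  for yy in(-.045,.045):
    q=np.array([[((pix(S,[*(R+X*u+Y*(yy+v)),.03]))[j]-(ox,oy)[j]+.5)*k for j in(0,1)] for u,v in((-.055,-.005),(.055,-.005),(.055,.005),(-.055,.005))],np.int32)
    cv2.polylines(I,[q],True,(255,0,0),1)
o=np.zeros((360,850,3),np.uint8);o[:,:450]=im;o[:,450:]=im2;cv2.imwrite("pics/rk.png",o[:,:800])
```

```text
exp plate rearR tipR tipL rearL [[290, 322], [478, 299], [398, 168], [222, 187]]
exp spots [[329, 211], [364, 274]]
spot [365.87857143 271.22857143]
spot [330.98920863 208.02517986]
spot [279.3089172 174.3343949]
manual [[0.6196 0.2902]
 [0.5154 0.2932]
 [0.6167 0.2005]
 [0.5105 0.2059]] [0.56555743 0.24744659]
rail 90 (array([0.5668, 0.2952]), [(0.1065, -1.3), (0.0221, 88.7)])
rail 90 (array([0.5622, 0.2056]), [(0.1059, -2.3), (0.023, 87.7)])
all 90 (array([0.5661, 0.2456]), [(0.1075, -3.2), (0.1282, 86.8)]) (array([0.5687, 0.2479]), [(0.1085, -3.2), (0.1294, 86.8)])
rail 110 (array([0.5665, 0.2941]), [(0.1022, -0.3), (0.0194, 89.7)])
rail 110 (array([0.5621, 0.2045]), [(0.1022, -2.8), (0.0201, 87.2)])
all 110 (array([0.5661, 0.2456]), [(0.1032, -2.9), (0.126, 87.1)]) (array([0.5686, 0.2479]), [(0.1042, -2.9), (0.1272, 87.1)])
```

View pics/rk.png

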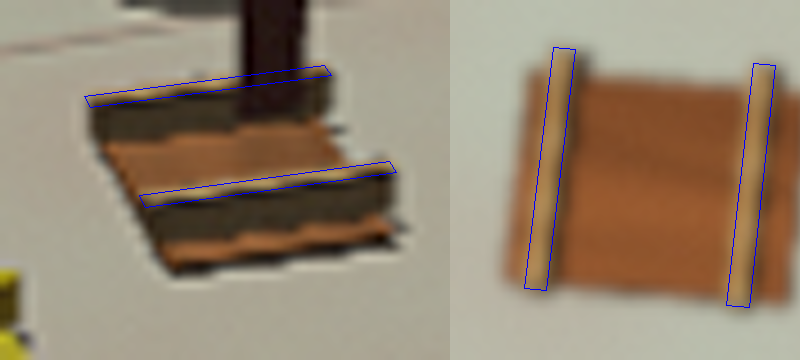

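The overlay matches the rails in both views: side rails at about (210,86) and (270,184), top rails at (550,170) and (750,185). The rack centre is therefore (0.5656, 0.2474) at yaw -3.3°. The plate spots are within about 0.5 px of prediction. I carry it in a straight, level line, then lower it and check.

Run:
```python
from station import r
from h import *
a=np.radians(-3.3);x=np.array([np.cos(a),np.sin(a),0]);y=np.array([-x[1],x[0],0]);o=[180,0,-3.3]
P=np.array([.5656,.2474,0])
G=lambda bx,z:P+x*(bx-.09)+[0,0,z+.203]
r.servo_line(G(-.004,.12),o,.15)
r.servo_line(G(-.004,.045),speed=.06);r.wait(.2)
st=r.sense();print(st["tcp_pos"]-G(-.004,.045),st["orientation"],st["clock"])
for n in("top","side"):
    s=r.snapshot(n);pickle.dump(s,open(f"{n}4.pkl","wb"))
im=cv2.resize(np.ascontiguousarray(s["frame"][140:210,190:290,::-1]),None,fx=8,fy=8,interpolation=cv2.INTER_CUBIC)
q=np.array([[(pix(s,[*(P+x*u+y*v)[:2],.060])[j]-(190,140)[j]+.5)*8 for j in(0,1)] for u,v in((-.045,-.055),(.045,-.055),(.045,.055),(-.045,.055))],np.int32)
cv2.polylines(im,[q],True,(255,0,0),1);cv2.imwrite("pics/p4.png",im)
```

```text
[8.08590868e-05 3.14367904e-05 3.50955474e-04] [-1.79983171e+02 -3.01363995e-02 -3.30265213e+00] 24.4583
```

View pics/p4.png

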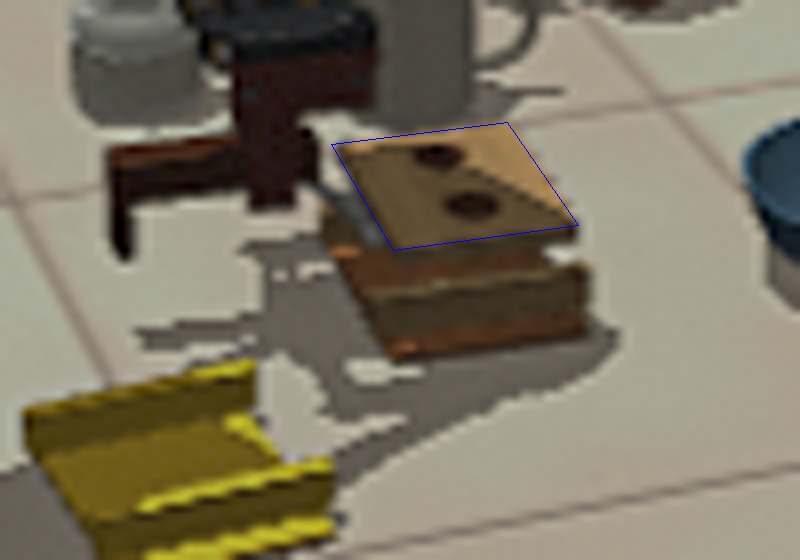

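The plate outline falls on the predicted square, with corners at (333,145), (508,123), (578,225) and (395,250), directly above the rails. I lower it, withdraw the spatula, and look.

Run:
```python
from station import r
from h import *
a=np.radians(-3.3);x=np.array([np.cos(a),np.sin(a),0]);y=np.array([-x[1],x[0],0])
P=np.array([.5656,.2474,0])
G=lambda bx,z:P+x*(bx-.09)+[0,0,z+.203]
r.servo_line(G(-.004,.0185),speed=.03);r.wait(.2)
st=r.sense();print("down",st["tcp_pos"]-G(-.004,.0185),st["contact_force"],st["torque"])
r.servo_line(G(-.145,.0185),speed=.09)
r.servo_line(G(-.145,.11),speed=.15)
g=np.array([.4535,-.0157,.203])
r.reach(g+[0,0,.09],[180,0,6.9])
r.servo_line(g+[0,0,.015],speed=.12);r.servo_line(g+[0,0,.0005],speed=.03);r.wait(.2)
st=r.sense();print("lay",st["tcp_pos"]-g,st["contact_force"],st["torque"],st["clock"])
r.let_go();r.servo_line(g+[0,0,.12],speed=.15)
r.reach([.28,-.30,.42],[180,0,0])
for n in("top","side"):
    s=r.snapshot(n);pickle.dump(s,open(f"{n}5.pkl","wb"))
t=pickle.load(open("top5.pkl","rb"))
for n,lo,hi,z in [("plate",(14,70,100),(26,165,255),.042),("spots",(0,90,15),(20,255,100),.042)]:
    for c in blobs(t,lo,hi,(168,212,147,190)): print(n,rect(t,c,z))
for c in blobs(t,(0,90,20),(20,255,110),(252,275,188,225)): print("handle",rect(t,c,.052))
print(r.sense()["clock"])
im=cv2.resize(t["frame"][110:230,165:395,::-1],None,fx=3.4,fy=3.4,interpolation=cv2.INTER_CUBIC)
im2=cv2.resize(s["frame"][140:300,190:350,::-1],None,fx=2,fy=2)
cv2.imwrite("pics/f.png",cv2.resize(t["frame"][100:250,165:395,::-1],(782,510),interpolation=cv2.INTER_CUBIC))
cv2.imwrite("pics/fs.png",cv2.resize(s["frame"][140:310,190:360,::-1],(600,600),interpolation=cv2.INTER_CUBIC))
```

```text
down [7.28480611e-05 2.57287297e-05 2.67805643e-04] [-0.17031972 -0.49178713 -2.29135042] [ 0.0621723   0.25600159 -0.04937417]
lay [-1.03738614e-05 -1.35849569e-05  4.78290937e-04] [ 0.10512397 -0.60288297 -2.44511461] [-0.0358381   0.21046383  0.01295994] 31.0333
plate (array([0.5613, 0.2415]), [(0.1085, -3.2), (0.1277, 86.8)])
spots (array([0.5679, 0.2731]), [(0.02, -86.7), (0.0212, 3.3)])
spots (array([0.5649, 0.2212]), [(0.0206, -76.1), (0.0209, 13.9)])
spots (array([0.5804, 0.1857]), [(0.0309, -4.2), (0.0069, 85.8)])
handle (array([ 0.4296, -0.0195]), [(0.0178, -83.1), (0.0972, 6.9)])
34.5
```

View pics/f.png

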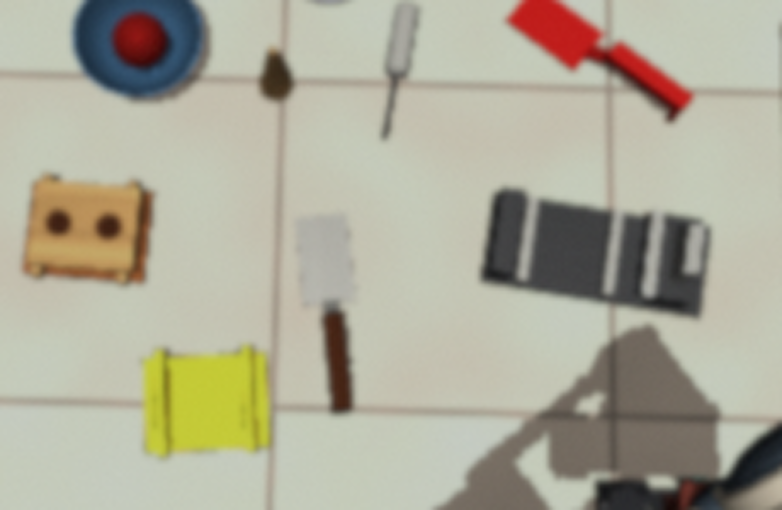

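View pics/fs.png

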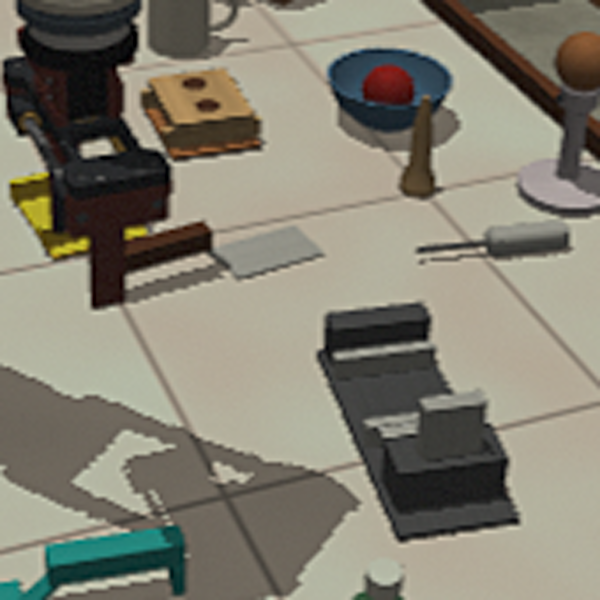

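The plate sits on the rack at (83,228) in the top crop. Its spots put it at (0.5664, 0.2472) and yaw -3.3°, within 1 mm of the rack centre. The spatula lies flat in its old place at (325,310), the jaw is open, and the other things look undisturbed. Handing in.

```bash
python3 -c "
from station import r
print(r.hand_in())"
```

```text
the job is handed in; nothing more can be done
None
```

The job is done and handed in. I slid the vise's jaw open, then lifted the plate out on the spatula and carried it level to the smaller brown rack. There I lowered it onto the rails, drew the spatula out and laid it back in its old place on the shelf.

Last checks, at 34.5 s on the clock with the arm clear of everything:

- **Plate:** its spots put it at (0.566, 0.247) with yaw -3.3°, within about 1 mm of the measured rack centre (0.5656, 0.2474, yaw -3.3°).
- **Spatula:** it lies on the shelf at yaw 6.9°, its handle within 2 mm of where it started.
- **Jaw:** the push ended against its stop with a 15 N reaction, and the final pictures show it still open.
- **Other things:** those in the final pictures look unmoved. I checked them by eye only; the varnish jar was outside those crops and only the tip of the glue bottle showed.

One check disagreed: the final colour mask for the plate's outline gave a centre about 7 mm off, at (0.561, 0.242). It measured 108 x 128 mm, so it had taken in the rack's rails and base, and I relied on the spots instead. The top camera was blocked by the arm during the grasp, so I checked the spatula's level from the side view only, where it agreed to within about 1°.

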